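# Index the cast table click by click and bolt it

## Robot

A 6-joint arm with a two-finger parallel gripper is mounted at the origin on a cart in front of the work surface, level with it; the furniture and walls round the work are solid. World frame = base frame: x ahead of the robot, y to its left, z up, the work surface at z = 0. Lengths are in m, angles in degrees, forces in N, time in s.
With the tool pointing down it reaches from about 0.4 to 0.825 m from the base axis. Payload 7 kg.
Tool frame: the origin (TCP) lies on the centre line of the jaws, within the pads' length; the fingertips stand 19 mm ahead of it and the grasp point (between the pads) is the TCP (r.tip_extent is the distance from the TCP to the fingertips, in m); z points along the fingers, y is the line along which they close (so a half turn about z gives the same grasp; the last joint's range is limited). The gripper opens to 88 mm and grips with 3 to 60 N. Pads are 19 mm wide; open, the fingers measure 130 mm over their backs; the gripper's body (78 mm by 193 mm) begins 47 mm behind the grasp point.
Start: joints at [-59.754, 20.546, 0.682, 0, -70.136, -16.507], TCP at [0.16, -0.656, 0.246] pointing down, gripper open.
Joint ranges: [-176.03, 176.03], [-82.01, 121.73], [-58.28, 71.71], [-173.87, 95.51], [-174.79, -0.11], [-173.66, 173.66]. Speed limits (degrees/s): [136.94, 136.94, 172.46, 180, 180, 180].

## Interface

Orientations are given as [roll, pitch, yaw] about the fixed x, y, z axes, in that order (R = Rz(yaw) Ry(pitch) Rx(roll)).
In Python, from plant import r gives the robot as it stands. The module is installed in compiled form; this text tells all that it offers.
- The arm moves only by the tool jog_arm, never from a script. Its argument "deltas" is a list that holds one entry, the list of rows, each a list of 5 numbers: the opening, from -1 (shut) to 1 (fully open), then the shift along the world's x, y, z in cm, then the turn about the world's z in rad. In form: [[[claw, dx, dy, dz, turn], ...]]. A call has 1 to 8 rows; each row shifts and turns the commanded pose from where the row before left it; what a row does not reach is not made up. A row lasts 1/8 s, in which the tool goes at most 62.5 mm and 10.7 degrees, less where a joint would pass 70% of its speed; a pose out of reach is approached as far as the arm can. A call with a gripper value outside its range is refused whole. The fingers move at their own pace and stop on an object; "force" is the grip in N (left out, the last holds). Time passes only in rows, so rows that do not move let the fingers close. It gives the time, the measured TCP pose, the force, the opening and the grip force at its end, in the units of the state.
- r.get_state(): the state, without advancing time (a new reading comes with each control period).
- r.capture(name): name is "side" or "top" or "wrist"; returns the picture (384x512x3 uint8, blue, green, red); there is no depth.
- r.camera_info(name): a dict with "fx", "fy", "cx", "cy" (pixels), "view" (4x4, takes a point from world to camera coordinates). Camera axes: x right, y up, looking along -z (the intrinsics and any distortion apply to the point x, -y, -z); pixel columns grow to the right and rows downward; lengths in m; the calibration is good to about 2 mm. A picture is of the moment at which its call begins: read the wrist's pose just before it. camera_info takes no time and is no camera call; for the wrist camera it gives the pose at the moment of the call.
- r.close_job(): hands the job in; it is judged then, once.
The state is a dict: "time_s": time; "joints": joint angles; "qd": joint speeds; "joint_torque": joint torques, N m; "tcp_pos": TCP position; "eef_rot": TCP orientation; "contact_force": force on the tool from outside, world axes, zero at the start; "moment": the same for the moment, N m; "gripper_width": finger opening in m; "gripper_force": force on a finger pad.
Only numpy, scipy, OpenCV 4.12 (cv2) and the standard library are available. Lean on these libraries where they do the work, as an engineer would, in place of code of your own. Each camera call takes 0.05 s, during which the arm holds its last target. There are 200 camera calls.

## Task

Turn the plaster cast on its indexing table to the orange pointer: click the red thumb lever one full stroke at a time, letting it spring back after each click, until the yellow mark stands at the orange pointer - not a station further, as it does not turn back. Then push the blue lock bolt fully home. Feel for the end of each stroke and press gently (well under 20 N), do not touch the turntable or the cast, and leave the other things on the bench alone.

Things in the scene. Friction and masses are not known exactly. Their poses are not given: they have to be found in the camera images.
- index_base: fixed indexing table for dental casts: grey plate 200x260x10 mm, on it an aluminium drum 152 mm across up to z = 44 mm, above it a black turntable with a cast (top 97 mm above the bench). Origin: on the turntable's axis, at bench height; z up. Thumb lever on its -x side, lock bolt on its -y side, orange pointer on its +y side. All sizes and directions below are in this frame
- pointer (a point): tip of the orange pointer, a fixed post 14 mm wide at the +y rim of the turntable, 66 mm from the axis, 66 mm up
- table_mark (a point): outer end of the yellow mark on the black turntable, 58 mm from the axis, 66 mm up; 20 stations round the table, 18 degrees (0.314 rad) apart, with a white tick for each
- index_table (a joint): angle of the turntable, rad, counterclockwise from above; 0 = yellow mark at the orange pointer. At the start it rests two, three or four stations short: about -0.63, -0.94 or -1.26. Each full stroke of the lever turns it on by one station (+0.314); a ratchet stops it from turning back
- turntable: black turntable disc, 120 mm across, top 66 mm up, with a low clamp jaw; carries the cast. Origin on the axis at bench height
- cast: plaster jaw cast fixed on the turntable, 63x77x31 mm, its underside 66 mm up (origin there, on the axis)
- thumb_lever (a joint): angle of the thumb lever about the turntable's axis, rad; 0 = rest, grows as the paddle is pushed towards -y of the base (counterclockwise from above). Springs back when let go. Free play 0.03 to 0.19 rad, then it takes the table along, the next station clicks in, and within 6 mm the lever meets an elastic buffer: end of stroke, at 0.28 to 0.50 rad. Play and end cannot be seen
- paddle: red upright paddle on the lever, 26 mm (radial) x 12 mm (along the push) x 50 mm tall, z = 46 to 96 mm, its middle 108 mm from the axis; the lever's bar below it has its top at z = 54 mm. Origin: centre of its underside; pushed face 6 mm along its +y. At rest it stands at (-105, +27) mm in the base frame. Stands no more than 20 N
- paddle_push (a point): middle of the ribbed paddle face to be pushed, 80 mm up. Force here: 2 to 3 N in the free play, 4 to 7 N while the table turns, then on the buffer about 2.5 N more per mm. The stroke's length differs from unit to unit; a shorter stroke does not click: the table falls back or stops between stations
- lock_bolt (a joint): travel of the lock bolt, m; 0 = drawn out (start), 0.0125 = fully home, against a springy stop (from 0.0118 on, about 3 N per mm). It slides to +y of the base, with 3 N of friction, and stays where it is left; it goes home only while the table rests in a station
- bolt_handle: blue upright handle plate of the bolt, 34 mm (x) x 12 mm (y) x 64 mm tall, z = 16 to 80 mm; origin: centre of its underside, at (0, -130) mm in the base frame when drawn out. It takes no more than 20 N
- bolt_push (a point): middle of the outer (-y) face of the blue handle, which is to be pushed, 58 mm up, at (0, -136) mm in the base frame when drawn out
- articulator: brass articulator with mounted casts, 99x81x125 mm, on the left; loose bystander, origin: centre of its underside
- bur_block: blue bur block with a clear lid, 50x90x45 mm, on the left; loose bystander, origin: centre of its underside
- mug: white mug, 84x115x90 mm, on the right; loose bystander, origin: centre of its underside
- spare_cast: spare yellow stone jaw cast, 63x77x29 mm, on the right; loose bystander, origin: centre of its underside
- dappen: small white glass dish, 39 mm across, 27 mm tall, in front on the left; loose bystander, origin: centre of its underside

How it is judged (in metres and radians):
On the way, in this order (a step that is already met when the one before it is completed fails the run):
1. the yellow mark stands at the orange pointer (within 0.08 rad) and the thumb lever has sprung back, the bolt still out (value of joint index_table between -0.08 and 0.08 rad and value of joint thumb_lever below 0.06 rad and value of joint lock_bolt below 0.006 m), for 0.2 s.
2. the lock bolt is fully home (at least 11.2 mm in) with the mark still at the pointer (value of joint index_table between -0.08 and 0.08 rad and value of joint lock_bolt above 0.0112 m), for 0.2 s.
At the end, for the whole second after the job is handed in: The yellow mark stands at the orange pointer within 0.08 rad, at rest, the thumb lever is back at rest (under 0.06 rad) and the lock bolt is at least 11.2 mm in (all of step 2 and value of joint thumb_lever below 0.06 rad and velocity of joint index_table between -0.05 and 0.05 rad/s); the robot touches nothing.
It fails at once if the turntable is clicked past the pointer (more than 0.2 rad) (value of joint index_table above 0.2 rad).
It fails at once if the paddle or the bolt's handle is pressed with more than 20 N (contact force between anything else and paddle above 20 N or contact force between anything else and bolt_handle above 20 N).
It fails at once if the turntable or the cast is touched (more than 0.5 N) (contact force between anything else and turntable above 0.5 N).
It fails at once if the bolt is driven in (over 8 mm) at a wrong station (value of joint lock_bolt above 0.008 m and (value of joint index_table below -0.1 rad or value of joint index_table above 0.1 rad)).
It fails at once if a bystander is shifted by more than 25 mm (distance of any of articulator, bur_block, mug, spare_cast, dappen from where it was at the start of the episode above 0.025 m).
It also fails if it takes over 64 s, if anything falls off the work surface, if the arm or the gripper's body presses on something with over 40 N, if the wrist force passes 120 N, or if a joint passes its speed limit or range.

## Working session

There is one attempt and no reset: what is moved stays moved. The work goes in short steps, Python scripts to look and compute and a tool call to move; the robot and the scene stay as the last step left them, time stands still between calls to the robot, and variables do not carry over. Pictures are saved under pics/ and viewed, at most 10 in all, crops included, and the job is handed in when it is done.

Besides the shell and the picture viewer there is one more tool, called after ">>>" as a command line: name --argument value ..., lists and objects as JSON in quotes. jog_arm: Moves the arm, as the interface text tells. Its arguments: {"type":"object","properties":{"deltas":{"type":"array"},"force":{"type":"number"}},"required":["deltas"]}

```bash
mkdir -p pics
python3 - <<'E'
from plant import r
import cv2
s=r.get_state();print(s)
for n in("top","side"):
    i=r.capture(n);cv2.imwrite(f"pics/{n}0.png",i)
    c=r.camera_info(n);print(n,c)
E
```

```text
{'time_s': 0.0, 'joints': array([-5.97515878e+01,  2.05910817e+01,  6.33013971e-01, -1.75899660e-02,
       -7.01361062e+01, -1.65069179e+01]), 'qd': array([ 0.06492654, -0.08007933, -0.03775848,  0.001398  , -0.05107851,
        0.01746848]), 'joint_torque': array([ 7.42756620e-04, -5.82722390e+01,  2.93063951e+01,  6.99760839e+00,
        6.91613270e-03, -1.00749439e-04]), 'tcp_pos': array([ 0.16019222, -0.65524221,  0.24462884]), 'eef_rot': array([ 1.79905009e+02, -1.09058480e-02, -1.66264487e+02]), 'contact_force': array([ 0.81674414, -0.45178825,  0.76895085]), 'moment': array([0.02605148, 0.01395753, 0.00698734]), 'gripper_force': 0.0, 'gripper_width': 0.08721860878673202}
top {'fx': 482.3718473282073, 'fy': 482.3718473282073, 'cx': 246.20505341455492, 'cy': 189.46991700832217, 'view': array([[ 0.01006116, -0.99990353,  0.00957578,  0.01541292],
       [ 0.98891605,  0.01136834,  0.14803987, -0.51411067],
       [-0.14813445,  0.00798019,  0.98893503, -1.76283545],
       [ 0.        ,  0.        ,  0.        ,  1.        ]])}
side {'fx': 431.2182756834463, 'fy': 431.2182756834463, 'cx': 245.10642805257956, 'cy': 187.25920610945994, 'view': array([[-0.99533427, -0.09524679, -0.01541897,  0.49149584],
       [ 0.03161455, -0.47291918,  0.88053845, -0.06512665],
       [-0.09116039,  0.87594263,  0.47372385, -1.5132587 ],
       [ 0.        ,  0.        ,  0.        ,  1.        ]])}
```

Run:
```python
import cv2
for n in("top","side"):
    i=cv2.imread(f"pics/{n}0.png");cv2.imwrite(f"pics/{n}0b.png",cv2.resize(i,(800,600),interpolation=cv2.INTER_CUBIC))
```

```text
(no output)
```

View pics/top0b.png

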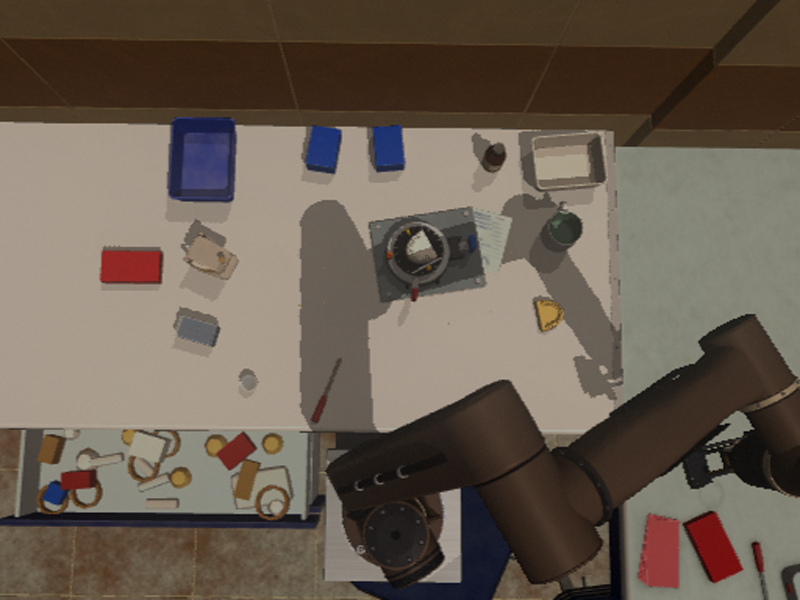

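View pics/side0b.png

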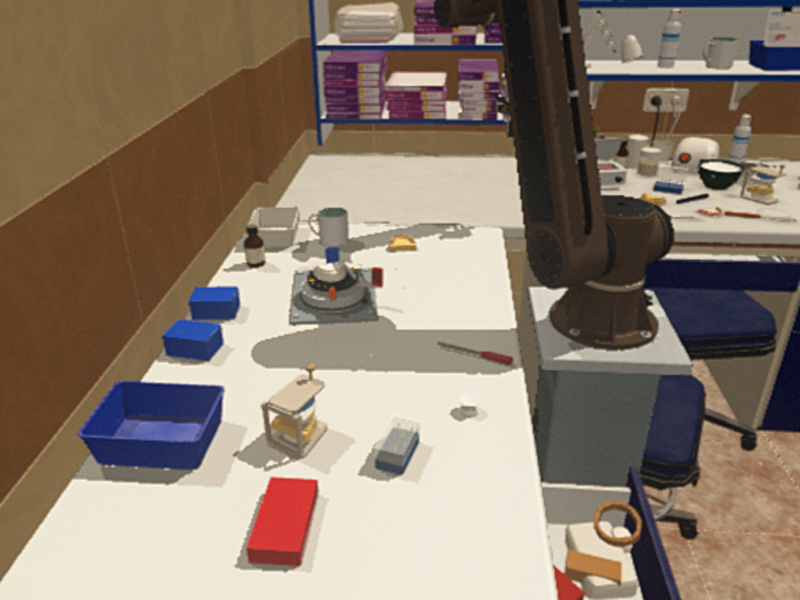

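The top view shows the indexing table at about (428,253) in the 800x600 picture. The red lever is at (414,293), the bolt at (472,243), and the orange pointer at the left rim. The side view shows the same arrangement, with nothing tall next to the table. I'll enlarge the table in both views.

```bash
cat > h.py <<'E'
import numpy as np, cv2
def ray(c,u,v):
    V=c["view"];R=V[:3,:3];t=V[:3,3]
    d=R.T@np.array([(u-c["cx"])/c["fx"],-(v-c["cy"])/c["fy"],-1.]);return -R.T@t,d
def atz(c,u,v,z):
    o,d=ray(c,u,v);return o+d*(z-o[2])/d[2]
def proj(c,p):
    q=c["view"][:3,:3]@np.array(p)+c["view"][:3,3];return c["cx"]+c["fx"]*q[0]/-q[2],c["cy"]+c["fy"]*q[1]/q[2]
def tri(*rs):
    A=0;b=0
    for o,d in rs:
        d=d/np.linalg.norm(d);P=np.eye(3)-np.outer(d,d);A=A+P;b=b+P@o
    return np.linalg.solve(A,b)
E
python3 - <<'E'
import cv2,numpy as np
a=cv2.imread("pics/top0.png")[125:200,230:330];b=cv2.imread("pics/side0.png")[150:212,170:260]
a=cv2.resize(a,(800,600),interpolation=cv2.INTER_CUBIC)
cv2.imwrite("pics/c1.png",a)
from h import *
from plant import r
c=r.camera_info("top")
for u,v,z in[(268,161,.066),(428/1.5625,253/1.5625,.01),(265,187,.09),(302,155,.08)]: print(atz(c,u,v,z))
E
```

```text
[ 0.61746785 -0.05860311  0.066     ]
[ 0.62597802 -0.08428432  0.01      ]
[ 0.5160018  -0.04674951  0.09      ]
[ 0.63861132 -0.18327738  0.08      ]
```

View pics/c1.png

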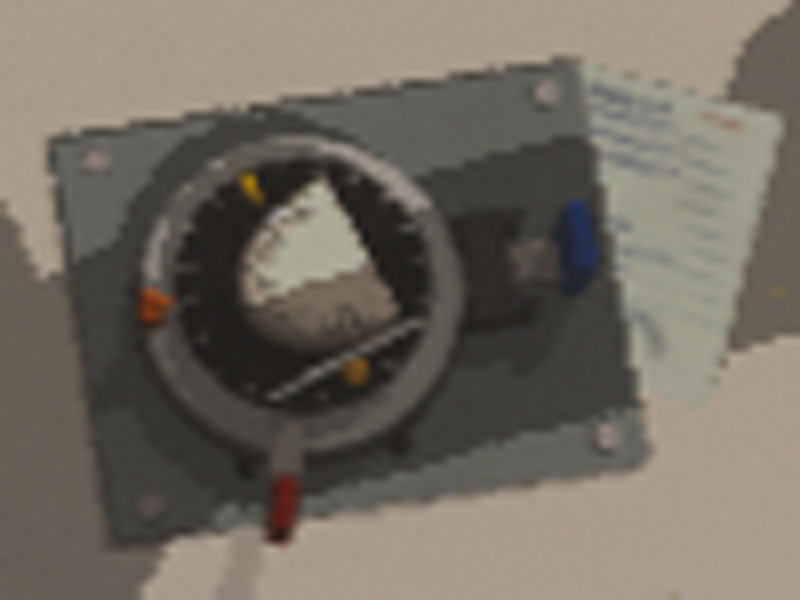

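Read off the crop, the pointer is at (160,306), the outer end of the yellow mark is at (247,178), and the disc centre is about (303,285). The mark is therefore about 72° short, which is four stations. The paddle top is at (283,500) and the handle top at (578,245). I'll bring the wrist camera closer with the gripper shut.

>>> jog_arm --deltas '[[[-1,4.2,4.4,0,0],[-1,4.2,4.4,0,0],[-1,4.2,4.4,0,0],[-1,4.2,4.4,0,0],[-1,4.2,4.4,0,0],[-1,4.2,4.4,0,0],[-1,4.2,4.4,0,0],[-1,3.0,4.4,0,0]]]' --force 20

```text
time_s: 1.1
tcp_pos: [0.4856, -0.3019, 0.2452]
eef_rot: [180.0, -0.0, -166.2]
contact_force: [1.1, -0.5, 0.5]
gripper_width: 0.0133
gripper_force: 0.0
```

>>> jog_arm --deltas '[[[-1,0,4.2,0,-0.05],[-1,0,4.2,0,-0.04],[-1,0,4.2,0,0],[-1,0,4.2,0,0],[-1,0,4.2,0,0],[-1,0,4,0,0],[-1,0,0,0,0],[-1,0,0,0,0]]]'

```text
time_s: 2.1
tcp_pos: [0.4841, -0.0537, 0.2454]
eef_rot: [-180.0, -0.0, -171.4]
contact_force: [0.4, 0.0, 0.1]
gripper_width: 0.0006
gripper_force: 0.0
```

Run:
```python
from plant import r
import cv2,pickle
c=r.camera_info("wrist");i=r.capture("wrist");s=r.get_state()
print(s["time_s"],s["tcp_pos"],s["eef_rot"],s["gripper_width"],s["contact_force"])
pickle.dump(c,open("w1.pkl","wb"));cv2.imwrite("pics/w1r.png",i)
cv2.imwrite("pics/w1.png",cv2.resize(i,(800,600),interpolation=cv2.INTER_CUBIC))
```

```text
2.15 [ 0.48415902 -0.0540694   0.24540891] [-1.79996814e+02 -2.38843023e-02 -1.71424830e+02] 0.0003087663496422643 [-0.36227951 -0.32646536 -0.29568299]
```

View pics/w1.png

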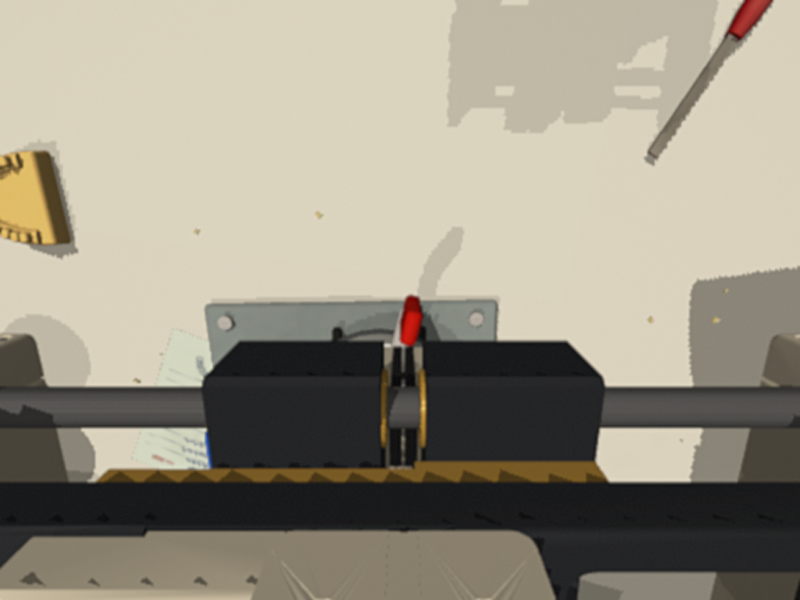

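This wrist picture shows the red paddle at (410,320) and the plate's front edge from (207,303) to (497,298). The fingers hide the rest, so I'll move on beyond the table to see it clear of the gripper.

>>> jog_arm --deltas '[[[-1,5.5,0,1,0],[-1,5.5,0,1,0],[-1,5.5,0,1,0],[-1,5.5,0,1,0],[-1,0,0,0,0],[-1,0,0,0,0]]]'

```text
time_s: 2.9
tcp_pos: [0.7039, -0.0549, 0.2843]
eef_rot: [180.0, -0.1, -171.5]
contact_force: [0.3, 0.4, 0.1]
gripper_width: 0.0003
gripper_force: 0.0
```

Run:
```python
from plant import r
import cv2,pickle
from h import *
c=r.camera_info("wrist");i=r.capture("wrist");s=r.get_state()
print(s["time_s"],s["tcp_pos"],s["eef_rot"],s["contact_force"])
print(ray(c,256,192), c["fx"])
pickle.dump(c,open("w2.pkl","wb"));cv2.imwrite("pics/w2r.png",i)
cv2.imwrite("pics/w2.png",cv2.resize(i,(800,600),interpolation=cv2.INTER_CUBIC))
```

```text
2.95 [ 0.70351051 -0.05464397  0.28504953] [ 1.79995598e+02 -6.56776802e-02 -1.71483454e+02] [-0.33166943 -0.03390223  0.37535662]
(array([ 0.63229695, -0.0653273 ,  0.42411985]), array([ 0.26211132,  0.03412786, -0.96445135])) 284.8058069745191
```

View pics/w2.png

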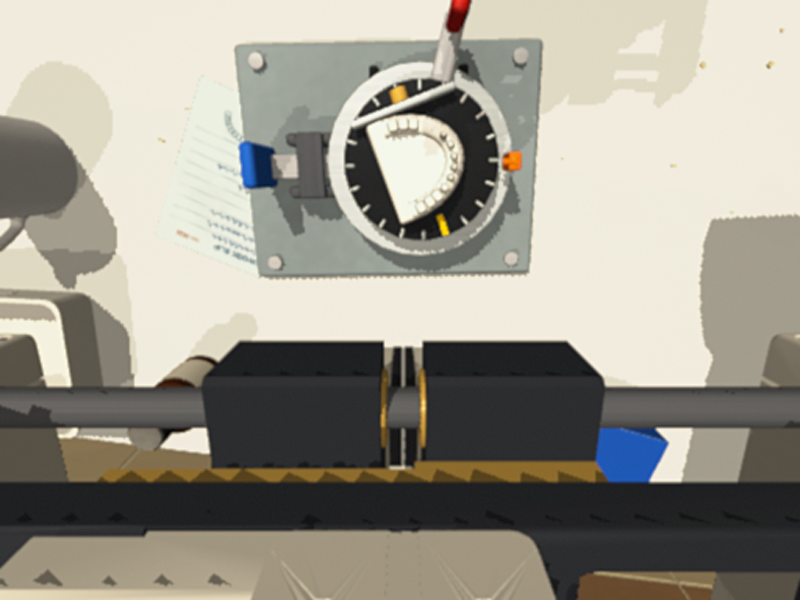

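This view shows the pointer tip at (503,160), the outer end of the yellow mark at (448,235), and the blue handle at about (257,165). The plate corners are at (237,45), (541,40), (528,272) and (258,276). I'll compute the base pose and table angle from these.

Run:
```python
import pickle
from h import *
from plant import r
w=pickle.load(open("w2.pkl","rb"));w1=pickle.load(open("w1.pkl","rb"));t=r.camera_info("top")
k=.64;W=lambda u,v,c=w:ray(c,(u+.5)*k-.5,(v+.5)*k-.5);T=lambda u,v:ray(t,230+(u+.5)/8-.5,125+(v+.5)/8-.5)
at=lambda od,z:od[0]+od[1]*(z-od[0][2])/od[1][2]
print("tri pointer",tri(W(503,160),T(172,307)),"mark",tri(W(448,235),T(247,178)))
# handle top centre: wrist top face approx, top view
print("tri handle",tri(W(247,162),T(577,240)),"paddle",tri(W(412,298,w1),T(286,500)))
P=at(W(503,160),.066);M=at(W(448,235),.066)
print("P",P,"M",M)
C=np.array([at(W(*p),.01) for p in[(237,45),(541,40),(528,272),(258,276)]]);print(C,C.mean(0))
for a,b in((0,1),(3,2)):
    d=C[b]-C[a];print("yaw",np.degrees(np.arctan2(-d[0],d[1])),np.linalg.norm(d))
for a,b in((0,3),(1,2)):
    d=C[b]-C[a];print("yaw",np.degrees(np.arctan2(d[1],d[0])),np.linalg.norm(d))
# disc ring ticks (outer ends) opposite pairs -> centre
D=[(347,163),(497,160),(413,240),(492,137),(486,185)]
print([at(W(*p),.066) for p in D])
```

```text
tri pointer [0.60755872 0.0054328  0.07906905] mark [ 0.66541981 -0.02771172  0.09632157]
tri handle [ 0.638537   -0.18073674  0.08278643] paddle [ 0.52481486 -0.04607083 -0.01353566]
P [0.60748585 0.00921557 0.066     ] M [ 0.67028793 -0.02265807  0.066     ]
[[ 0.54636214 -0.21739433  0.01      ]
 [ 0.50548029  0.03259687  0.01      ]
 [ 0.69959415  0.0651575   0.01      ]
 [ 0.74094742 -0.18791171  0.01      ]] [ 0.623096   -0.07688792  0.01      ]
yaw 9.287548823811129 0.25331191711809603
yaw 9.280508442329847 0.25642565725039107
yaw 8.615649421956574 0.19680614487958395
yaw 9.522138458837725 0.19682577152717667
[array([ 0.62724888, -0.10910319,  0.066     ]), array([0.60816194, 0.0046536 , 0.066     ]), array([ 0.67836433, -0.04982715,  0.066     ]), array([ 0.59237721, -0.00245894,  0.066     ]), array([ 6.27669426e-01, -7.71791206e-05,  6.60000000e-02])]
```

The base is at about (0.619, -0.055) with yaw 9.2°, and the table is four stations short. I'll go beside the paddle on its +y side, with the fingertips at z of about 0.064.

>>> jog_arm --deltas '[[[-1,-5.0,1.4,0,0.012],[-1,-5.0,1.4,0,0],[-1,-5.0,1.4,0,0],[-1,-5.0,1.3,-3.0,0],[-1,0,0,-5.5,0],[-1,0,0,-5.5,0],[-1,0,0,-5.5,0],[-1,0,0,0,0]]]'

```text
time_s: 3.95
tcp_pos: [0.5008, 0.0, 0.0884]
eef_rot: [-179.9, -0.4, -170.8]
contact_force: [-0.2, 0.3, 1.4]
gripper_width: 0.0007
gripper_force: 0.0
```

Run:
```python
from plant import r
s=r.get_state();print(s["time_s"],s["tcp_pos"],s["eef_rot"],s["contact_force"])
```

```text
3.95 [5.00838709e-01 8.24269775e-06 8.83631109e-02] [-179.93730282   -0.37951666 -170.76117619] [-0.17565592  0.29129318  1.36605868]
```

>>> jog_arm --deltas '[[[-1,0.1,-0.6,0,0],[-1,0.1,-0.6,0,0],[-1,0,0,0,0]]]'

```text
time_s: 4.32
tcp_pos: [0.5072, -0.0109, 0.0922]
eef_rot: [180.0, 0.2, -170.8]
contact_force: [-0.5, 0.3, 0.5]
gripper_width: 0.0008
gripper_force: 0.0
```

>>> jog_arm --deltas '[[[-1,0.08,-0.5,0,0],[-1,0.08,-0.5,0,0],[-1,0,0,0,0]]]'

```text
time_s: 4.7
tcp_pos: [0.508, -0.0209, 0.0906]
eef_rot: [180.0, 0.0, -170.8]
contact_force: [-0.3, 1.7, 1.5]
gripper_width: 0.0004
gripper_force: 0.7
```

>>> jog_arm --deltas '[[[-1,0.08,-0.5,0,0],[-1,0.08,-0.5,0,0],[-1,0,0,0,0]]]'

```text
time_s: 5.08
tcp_pos: [0.5093, -0.0311, 0.0904]
eef_rot: [-180.0, -0.0, -170.8]
contact_force: [0.0, 2.2, 0.6]
gripper_width: 0.0004
gripper_force: 0.7
```

>>> jog_arm --deltas '[[[-1,0.08,-0.4,0,0],[-1,0.08,-0.4,0,0],[-1,0,0,0,0]]]'

```text
time_s: 5.45
tcp_pos: [0.5101, -0.0388, 0.0902]
eef_rot: [180.0, -0.1, -170.8]
contact_force: [-4.6, 5.1, 3.3]
gripper_width: 0.0002
gripper_force: 2.9
```

>>> jog_arm --deltas '[[[-1,0.05,-0.4,0,0],[-1,0,0,0,0]]]'

```text
time_s: 5.7
tcp_pos: [0.5103, -0.0428, 0.0902]
eef_rot: [180.0, -0.1, -170.8]
contact_force: [-5.9, 5.4, 2.8]
gripper_width: 0.0005
gripper_force: 3.1
```

>>> jog_arm --deltas '[[[-1,0.05,-0.3,0,0],[-1,0,0,0,0]]]'

```text
time_s: 5.95
tcp_pos: [0.5107, -0.0457, 0.0902]
eef_rot: [180.0, -0.1, -170.8]
contact_force: [-6.4, 6.4, 3.3]
gripper_width: 0.0005
gripper_force: 3.6
```

>>> jog_arm --deltas '[[[-1,-0.15,-0.2,0,0],[-1,0,0,0,0]]]'

```text
time_s: 6.2
tcp_pos: [0.5106, -0.0472, 0.0903]
eef_rot: [180.0, 0.0, -170.7]
contact_force: [-1.3, 6.5, -2.0]
gripper_width: 0.0002
gripper_force: 3.5
```

>>> jog_arm --deltas '[[[-1,0.0,-0.3,0,0],[-1,0,0,0,0]]]'

```text
time_s: 6.45
tcp_pos: [0.5109, -0.0501, 0.0903]
eef_rot: [179.9, 0.0, -170.7]
contact_force: [1.0, 7.0, -3.1]
gripper_width: 0.0002
gripper_force: 3.6
```

>>> jog_arm --deltas '[[[-1,0.03,-0.3,0,0],[-1,0,0,0,0]]]'

```text
time_s: 6.7
tcp_pos: [0.5113, -0.053, 0.0903]
eef_rot: [179.9, 0.0, -170.7]
contact_force: [-0.2, 6.3, -2.4]
gripper_width: 0.0002
gripper_force: 3.6
```

>>> jog_arm --deltas '[[[-1,0.03,-0.2,0,0],[-1,0,0,0,0]]]'

```text
time_s: 6.95
tcp_pos: [0.5116, -0.055, 0.0903]
eef_rot: [180.0, 0.0, -170.7]
contact_force: [-1.3, 6.0, -3.2]
gripper_width: 0.0006
gripper_force: 3.3
```

>>> jog_arm --deltas '[[[-1,0.03,-0.2,0,0],[-1,0,0,0,0]]]'

```text
time_s: 7.2
tcp_pos: [0.5119, -0.0568, 0.0903]
eef_rot: [179.9, 0.0, -170.7]
contact_force: [-0.5, 7.3, -2.6]
gripper_width: 0.0003
gripper_force: 4.1
```

>>> jog_arm --deltas '[[[-1,0.03,-0.2,0,0],[-1,0,0,0,0]]]'

```text
time_s: 7.45
tcp_pos: [0.512, -0.0584, 0.0902]
eef_rot: [179.9, 0.0, -170.7]
contact_force: [-1.5, 11.5, -2.1]
gripper_width: 0.0001
gripper_force: 5.8
```

>>> jog_arm --deltas '[[[-1,0.03,-0.15,0,0],[-1,0,0,0,0]]]'

```text
time_s: 7.7
tcp_pos: [0.5122, -0.0595, 0.0901]
eef_rot: [179.9, 0.0, -170.7]
contact_force: [-3.0, 14.6, -0.9]
gripper_width: 0.0004
gripper_force: 7.8
```

The buffer was met at y of about -0.057, so the full stroke is done. I'll let the lever spring back and check the mark in the side view.

>>> jog_arm --deltas '[[[-1,-0.2,1.6,0,0],[-1,-0.2,1.8,0,0],[-1,-0.1,1.6,-0.4,0],[-1,0,0,0,0],[-1,0,0,0,0]]]'

```text
time_s: 8.32
tcp_pos: [0.507, -0.011, 0.0865]
eef_rot: [-180.0, -0.0, -170.7]
contact_force: [-0.9, -0.4, 0.7]
gripper_width: 0.0004
gripper_force: 0.0
```

Run:
```python
from plant import r
import cv2,numpy as np
s=r.get_state();print(s["time_s"],s["tcp_pos"],s["contact_force"])
a=r.capture("side");b=r.capture("top")
cv2.imwrite("pics/s2r.png",a);cv2.imwrite("pics/t2r.png",b)
R=lambda i:cv2.resize(i,(400,300),interpolation=cv2.INTER_CUBIC)
a0=cv2.imread("pics/side0.png")
f=lambda i:R(i[150:210,175:255]);g=lambda i:R(i[125:200,230:330])
cv2.imwrite("pics/c2.png",np.vstack([np.hstack([f(a0),f(a)]),np.hstack([g(cv2.imread("pics/top0.png")),g(b)])]))
```

```text
8.325 [ 0.50698392 -0.01101672  0.08645439] [-0.94370031 -0.35742247  0.71057138]
```

View pics/c2.png

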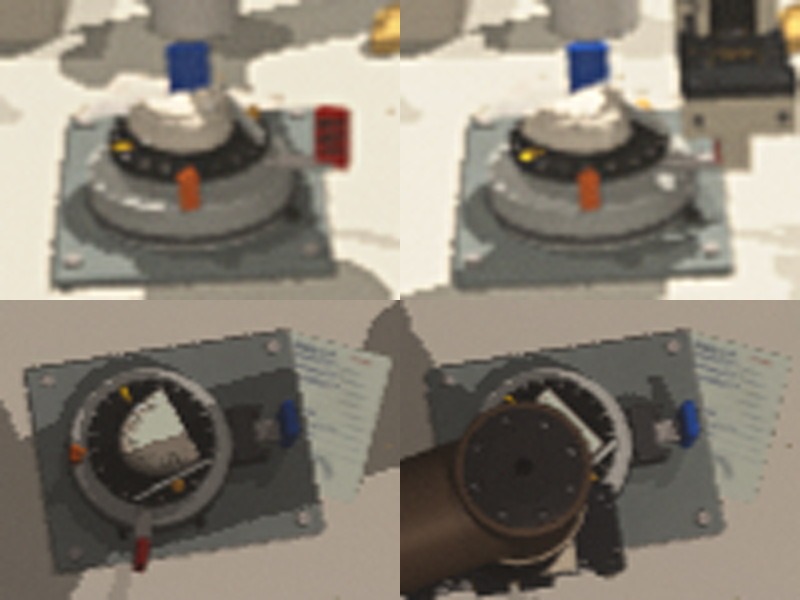

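The mark went from (120,147) to (130,156) in the side view, towards the pointer at (190,185). That is one station, and the lever has sprung back. Now the second stroke.

>>> jog_arm --deltas '[[[-1,0.1,-0.8,0,0],[-1,0.1,-0.7,0,0],[-1,0.05,-0.7,0,0],[-1,0.05,-0.7,0,0],[-1,0,-0.6,0,0],[-1,0,-0.5,0,0],[-1,0.03,-0.3,0,0],[-1,0,0,0,0]]]'

```text
time_s: 9.43
tcp_pos: [0.5104, -0.0541, 0.0863]
eef_rot: [179.9, 0.0, -170.8]
contact_force: [-0.7, 7.1, -1.7]
gripper_width: 0.0004
gripper_force: 3.0
```

>>> jog_arm --deltas '[[[-1,0.03,-0.2,0,0],[-1,0,0,0,0]]]'

```text
time_s: 9.68
tcp_pos: [0.5107, -0.0562, 0.0862]
eef_rot: [180.0, 0.0, -170.8]
contact_force: [-0.8, 4.5, -1.9]
gripper_width: 0.0003
gripper_force: 2.2
```

>>> jog_arm --deltas '[[[-1,0.03,-0.2,0,0],[-1,0,0,0,0]]]'

```text
time_s: 9.93
tcp_pos: [0.5109, -0.0578, 0.0862]
eef_rot: [179.9, 0.0, -170.8]
contact_force: [-1.8, 8.1, -1.6]
gripper_width: 0.0
gripper_force: 4.0
```

>>> jog_arm --deltas '[[[-1,0.02,-0.15,0,0],[-1,0,0,0,0]]]'

```text
time_s: 10.18
tcp_pos: [0.5111, -0.0589, 0.0861]
eef_rot: [179.9, 0.0, -170.8]
contact_force: [-1.8, 10.3, -2.0]
gripper_width: 0.0006
gripper_force: 5.1
```

>>> jog_arm --deltas '[[[-1,0.02,-0.12,0,0],[-1,0,0,0,0],[-1,-0.2,1.6,0,0],[-1,-0.1,1.8,0,0],[-1,-0.1,1.5,0,0],[-1,0,0,0,0],[-1,0,0,0,0]]]'

```text
time_s: 11.05
tcp_pos: [0.5074, -0.0117, 0.0866]
eef_rot: [-180.0, -0.0, -170.7]
contact_force: [0.3, 0.3, 0.4]
gripper_width: 0.0002
gripper_force: 0.0
```

Run:
```python
from plant import r
import cv2,numpy as np
s=r.get_state();print(s["time_s"],s["tcp_pos"],s["contact_force"])
a=r.capture("side");cv2.imwrite("pics/s3r.png",a)
def mark(i):
    h=cv2.cvtColor(i[150:210,175:255],cv2.COLOR_BGR2HSV);m=cv2.inRange(h,(22,120,120),(35,255,255))
    n,l,st,c=cv2.connectedComponentsWithStats(m);return [(st[k,4],c[k]+[175,150]) for k in range(1,n) if st[k,4]>2]
for f in("side0","s2r","s3r"):print(f,mark(cv2.imread(f"pics/{f}.png")))
from h import *
c=r.camera_info("side");O=np.array([.619,-.055]);t=np.radians(9.2)
for k in range(5):
    a=t+np.pi/2-k*np.radians(18);print(-k,proj(c,[O[0]+.054*np.cos(a),O[1]+.054*np.sin(a),.066]))
```

```text
11.05 [ 0.50735605 -0.0116678   0.08659068] [0.25627198 0.2528315  0.40528201]
side0 [(np.int32(4), array([253.5, 154.5]))]
s2r [(np.int32(6), array([253.5, 155. ])), (np.int32(4), array([199.5, 180.5]))]
s3r [(np.int32(7), array([253.57142857, 154.71428571]))]
0 (np.float64(212.36017641328306), np.float64(183.59265408705))
-1 (np.float64(207.68342035710165), np.float64(183.45450147105174))
-2 (np.float64(203.50135337103325), np.float64(182.64643647736716))
-3 (np.float64(200.24835144533506), np.float64(181.26093980706437))
-4 (np.float64(198.24354318852255), np.float64(179.45175884778777))
```

```bash
cat > m.py <<'E'
import cv2,numpy as np,sys
def mark(i):
    b=i.astype(int);w=np.minimum(b[...,2],b[...,1])-b[...,0];w=np.where(b[...,2]-b[...,1]>70,0,w)  # yellow, not orange
    w=w[174:192,192:222];w=np.where(w>45,w,0);y,x=np.nonzero(w);return [(x[k]+192,y[k]+174,w[y[k],x[k]]) for k in range(len(x))]
E
python3 - <<'E'
from m import *
for f in("side0","s2r","s3r"):print(f,[tuple(map(int,p)) for p in mark(cv2.imread(f"pics/{f}.png"))])
E
```

```text
side0 [(199, 178, 63), (200, 178, 51), (198, 179, 99), (199, 179, 125), (200, 179, 94)]
s2r [(199, 180, 62), (200, 180, 103), (201, 180, 69), (202, 180, 47), (199, 181, 124), (200, 181, 161), (201, 181, 68)]
s3r [(203, 181, 66), (204, 181, 91), (205, 181, 71), (202, 182, 48), (203, 182, 133), (204, 182, 145), (205, 182, 61), (203, 183, 53)]
```

The marks match the predictions: -4, then -3, and now -2 at (203.8,181.8). Third stroke.

>>> jog_arm --deltas '[[[-1,0.1,-0.8,0,0],[-1,0.1,-0.7,0,0],[-1,0.05,-0.7,0,0],[-1,0.05,-0.7,0,0],[-1,0,-0.6,0,0],[-1,0,-0.5,0,0],[-1,0.03,-0.4,0,0],[-1,0,0,0,0]]]'

```text
time_s: 12.1
tcp_pos: [0.5109, -0.0559, 0.0862]
eef_rot: [180.0, 0.0, -170.8]
contact_force: [-0.7, 5.5, -2.2]
gripper_width: 0.0001
gripper_force: 2.4
```

>>> jog_arm --deltas '[[[-1,0.03,-0.15,0,0],[-1,0.03,-0.15,0,0],[-1,0,0,0,0]]]'

```text
time_s: 12.48
tcp_pos: [0.5114, -0.0585, 0.0862]
eef_rot: [179.9, 0.0, -170.8]
contact_force: [-0.4, 8.1, -2.6]
gripper_width: 0.0006
gripper_force: 3.7
```

>>> jog_arm --deltas '[[[-1,0.02,-0.15,0,0],[-1,0,0,0,0]]]'

```text
time_s: 12.72
tcp_pos: [0.5116, -0.0596, 0.0862]
eef_rot: [179.9, 0.0, -170.8]
contact_force: [-2.0, 10.1, -2.0]
gripper_width: 0.0004
gripper_force: 5.0
```

>>> jog_arm --deltas '[[[-1,0.01,-0.08,0,0],[-1,0,0,0,0],[-1,-0.2,1.6,0,0],[-1,-0.1,1.8,0,0],[-1,-0.1,1.5,0,0],[-1,0,0,0,0],[-1,0,0,0,0]]]'

```text
time_s: 13.6
tcp_pos: [0.5075, -0.012, 0.0866]
eef_rot: [-180.0, -0.0, -170.7]
contact_force: [-0.3, -0.1, 0.5]
gripper_width: 0.0005
gripper_force: 0.0
```

Run:
```python
from plant import r
from m import *
s=r.get_state();print(s["time_s"],s["tcp_pos"],s["contact_force"])
a=r.capture("side");cv2.imwrite("pics/s4r.png",a)
print([tuple(map(int,p)) for p in mark(a)])
```

```text
13.6 [ 0.50753071 -0.01195418  0.08659326] [-0.32717078 -0.05297106  0.4955425 ]
[(208, 181, 54), (207, 182, 79), (208, 182, 133), (209, 182, 87), (207, 183, 67), (208, 183, 78)]
```

The mark is now at (208,182), which is station -1. One last stroke.

>>> jog_arm --deltas '[[[-1,0.1,-0.8,0,0],[-1,0.1,-0.7,0,0],[-1,0.05,-0.7,0,0],[-1,0.05,-0.7,0,0],[-1,0,-0.6,0,0],[-1,0,-0.5,0,0],[-1,0.03,-0.4,0,0],[-1,0,0,0,0]]]'

```text
time_s: 14.65
tcp_pos: [0.5112, -0.0561, 0.0863]
eef_rot: [179.9, 0.1, -170.8]
contact_force: [-0.3, 7.1, -2.2]
gripper_width: 0.0002
gripper_force: 2.9
```

>>> jog_arm --deltas '[[[-1,0.03,-0.15,0,0],[-1,0.03,-0.15,0,0],[-1,0.01,-0.08,0,0],[-1,0,0,0,0]]]'

```text
time_s: 15.15
tcp_pos: [0.5118, -0.0595, 0.0862]
eef_rot: [179.9, 0.0, -170.8]
contact_force: [-0.4, 8.2, -2.0]
gripper_width: 0.0005
gripper_force: 4.0
```

>>> jog_arm --deltas '[[[-1,0.02,-0.12,0,0],[-1,0,0,0,0]]]'

```text
time_s: 15.4
tcp_pos: [0.512, -0.0604, 0.0862]
eef_rot: [179.9, 0.0, -170.8]
contact_force: [-1.8, 10.3, -2.5]
gripper_width: 0.0006
gripper_force: 5.0
```

>>> jog_arm --deltas '[[[-1,0.01,-0.05,0,0],[-1,0,0,0,0],[-1,-0.2,1.6,0,0],[-1,-0.1,1.8,0,0],[-1,-0.1,1.5,0,0],[-1,0,0,0,0],[-1,0,0,0,0]]]'

```text
time_s: 16.27
tcp_pos: [0.5079, -0.0125, 0.0866]
eef_rot: [-180.0, -0.0, -170.7]
contact_force: [-1.0, -0.1, -0.8]
gripper_width: 0.0005
gripper_force: 0.0
```

Run:
```python
from plant import r
from m import *
s=r.get_state();print(s["time_s"],s["tcp_pos"],s["contact_force"])
a=r.capture("side");cv2.imwrite("pics/s5r.png",a)
print([tuple(map(int,p)) for p in mark(a)])
```

```text
16.275 [ 0.50786414 -0.0124635   0.08661527] [-0.97682392 -0.10621272 -0.80730034]
[(212, 182, 69), (213, 182, 50), (212, 183, 58)]
```

The mark is at (212,182.5), which matches station 0. I'll rise and check it with the wrist camera on the way to the bolt.

>>> jog_arm --deltas '[[[-1,0,0,6,0],[-1,0,0,6,0],[-1,4,-1,4,0],[-1,5,-1,4,0],[-1,5,-1,0,0],[-1,5,-1,0,0],[-1,0,0,0,0],[-1,0,0,0,0]]]'

```text
time_s: 17.32
tcp_pos: [0.6957, -0.0529, 0.2842]
eef_rot: [180.0, -0.1, -170.8]
contact_force: [-0.1, 0.2, 0.6]
gripper_width: 0.0003
gripper_force: 0.0
```

Run:
```python
from plant import r
import cv2,pickle
c=r.camera_info("wrist");i=r.capture("wrist");s=r.get_state()
print(s["time_s"],s["tcp_pos"],s["eef_rot"])
pickle.dump(c,open("w3.pkl","wb"));cv2.imwrite("pics/w3r.png",i)
cv2.imwrite("pics/w3.png",cv2.resize(i[0:200,80:400],(800,500),interpolation=cv2.INTER_CUBIC))
```

```text
17.375 [ 0.69551826 -0.05262742  0.28497942] [ 1.79999765e+02 -3.31676587e-02 -1.70755003e+02]
```

View pics/w3.png

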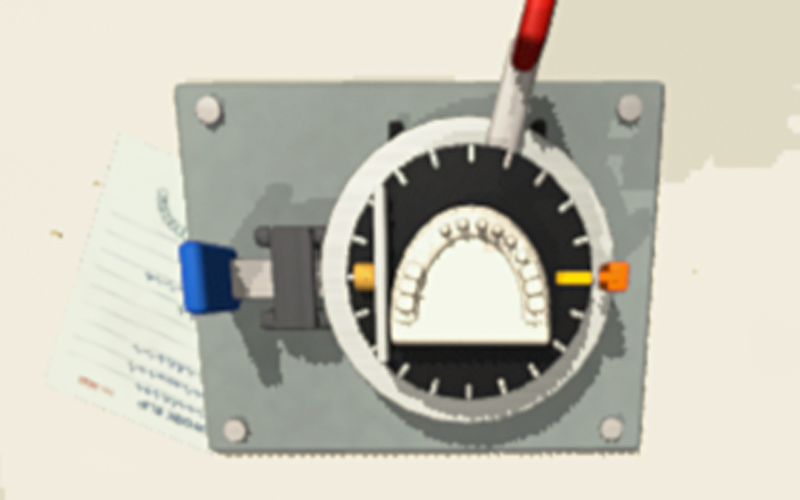

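The yellow mark at (575,278) now points straight at the orange pointer at (612,277). The lever is back at rest. The outer top edge of the blue handle is at (181,276) in this crop.

Run:
```python
import pickle
from h import *
w=pickle.load(open("w3.pkl","rb"));f=lambda u,v,z:atz(w,80+(u+.5)/2.5-.5,(v+.5)/2.5-.5,z)
a=f(181,245,.08);b=f(187,313,.08);P=f(600,277,.066)
print(a,b,(a+b)/2,"pointer",P)
m=(a+b)/2;t=np.radians(9.2);print("start TCP",m[:2]-(.0215+.013)*np.array([-np.sin(t),np.cos(t)]))
d=(P-m)[:2];print(np.degrees(np.arctan2(-d[0],d[1])),np.linalg.norm(d))
```

```text
[ 0.62583515 -0.18630206  0.08      ] [ 0.65589564 -0.18160888  0.08      ] [ 0.6408654  -0.18395547  0.08      ] pointer [0.60840928 0.00965526 0.066     ]
start TCP [ 0.6463813  -0.21801167]
9.51634817332795 0.19631228427664957
```

>>> jog_arm --deltas '[[[-1,-1.6,-5.6,0,0],[-1,-1.6,-5.6,0,0],[-1,-1.7,-5.7,0,0],[-1,0,0,-5,0],[-1,0,0,-5,0],[-1,0,0,-5,0],[-1,0,0,-5,0],[-1,0,0,0,0]]]'

```text
time_s: 18.38
tcp_pos: [0.6439, -0.2206, 0.0824]
eef_rot: [179.9, -0.4, -170.7]
contact_force: [-0.2, -0.6, 1.1]
gripper_width: 0.0006
gripper_force: 0.0
```

>>> jog_arm --deltas '[[[-1,0,0,-1.3,0],[-1,0,0,0,0],[-1,0,0,0,0]]]'

```text
time_s: 18.75
tcp_pos: [0.6479, -0.2214, 0.0738]
eef_rot: [-180.0, 0.1, -170.7]
contact_force: [0.3, 0.4, -0.4]
gripper_width: 0.0009
gripper_force: 0.0
```

>>> jog_arm --deltas '[[[-1,-0.1,0.5,-0.4,0],[-1,-0.08,0.5,0,0],[-1,0,0,0,0]]]'

```text
time_s: 19.12
tcp_pos: [0.6453, -0.2108, 0.0682]
eef_rot: [180.0, -0.0, -170.7]
contact_force: [0.0, -0.3, 0.4]
gripper_width: 0.0007
gripper_force: 0.0
```

>>> jog_arm --deltas '[[[-1,-0.06,0.3,0,0],[-1,-0.06,0.3,0,0],[-1,0,0,0,0]]]'

```text
time_s: 19.5
tcp_pos: [0.6441, -0.2052, 0.0682]
eef_rot: [-180.0, 0.0, -170.7]
contact_force: [0.5, -0.3, 0.2]
gripper_width: 0.0006
gripper_force: 0.1
```

>>> jog_arm --deltas '[[[-1,-0.06,0.3,0,0],[-1,-0.06,0.3,0,0],[-1,0,0,0,0]]]'

```text
time_s: 19.88
tcp_pos: [0.643, -0.1991, 0.0682]
eef_rot: [-180.0, 0.0, -170.7]
contact_force: [0.7, -2.1, -0.9]
gripper_width: 0.0009
gripper_force: 1.0
```

>>> jog_arm --deltas '[[[-1,-0.05,0.3,0,0],[-1,-0.05,0.2,0,0],[-1,0,0,0,0]]]'

```text
time_s: 20.25
tcp_pos: [0.6421, -0.194, 0.0682]
eef_rot: [180.0, 0.0, -170.7]
contact_force: [1.8, -1.4, 0.7]
gripper_width: 0.0005
gripper_force: 0.9
```

>>> jog_arm --deltas '[[[-1,-0.05,0.2,0,0],[-1,0,0,0,0]]]'

```text
time_s: 20.5
tcp_pos: [0.6418, -0.1924, 0.0683]
eef_rot: [-180.0, 0.0, -170.7]
contact_force: [4.4, -3.8, -0.9]
gripper_width: 0.0003
gripper_force: 1.9
```

>>> jog_arm --deltas '[[[-1,-0.03,0.15,0,0],[-1,0,0,0,0]]]'

```text
time_s: 20.75
tcp_pos: [0.6416, -0.1913, 0.0683]
eef_rot: [-180.0, 0.0, -170.7]
contact_force: [3.5, -6.4, -1.9]
gripper_width: 0.0006
gripper_force: 3.0
```

>>> jog_arm --deltas '[[[-1,-0.01,0.12,0,0],[-1,0,0,0,0],[-1,0,0,0,0]]]'

```text
time_s: 21.12
tcp_pos: [0.6415, -0.1906, 0.0683]
eef_rot: [-179.9, 0.0, -170.7]
contact_force: [4.2, -8.3, -2.4]
gripper_width: 0.0004
gripper_force: 4.0
```

>>> jog_arm --deltas '[[[-1,0,0.08,0,0],[-1,0,0,0,0],[-1,0,0,0,0]]]'

```text
time_s: 21.5
tcp_pos: [0.6414, -0.1901, 0.0683]
eef_rot: [-179.9, 0.0, -170.7]
contact_force: [3.8, -9.8, -2.0]
gripper_width: 0.0003
gripper_force: 4.7
```

Force is rising steeply to about 10 N, so the bolt is on its springy stop. I'll back off, rise and check.

>>> jog_arm --deltas '[[[-1,0.1,-0.7,0,0],[-1,0.2,-1.2,0,0],[-1,0,-1,5,0],[-1,0,0,6,0],[-1,0,0,6,0],[-1,2.5,5.5,4,0],[-1,2.5,5.5,0,0],[-1,0.5,5.5,0,0]]]'

```text
time_s: 22.5
tcp_pos: [0.6962, -0.0591, 0.2725]
eef_rot: [180.0, -0.0, -170.8]
contact_force: [0.4, -0.1, -0.5]
gripper_width: 0.0001
gripper_force: 0.0
```

>>> jog_arm --deltas '[[[-1,0,0,0,0],[-1,0,0,0,0]]]'

```text
time_s: 22.75
tcp_pos: [0.6954, -0.0603, 0.2724]
eef_rot: [180.0, -0.0, -170.7]
contact_force: [1.1, 0.5, 0.2]
gripper_width: 0.0005
gripper_force: 0.0
```

Run:
```python
from plant import r
import cv2,pickle
c=r.camera_info("wrist");i=r.capture("wrist");s=r.get_state()
print(s["time_s"],s["tcp_pos"],s["eef_rot"])
pickle.dump(c,open("w4.pkl","wb"));cv2.imwrite("pics/w4r.png",i)
cv2.imwrite("pics/w4.png",cv2.resize(i[0:200,80:400],(800,500),interpolation=cv2.INTER_CUBIC))
```

```text
22.8 [ 0.69528525 -0.06105301  0.27247614] [ 1.79995333e+02 -4.12664452e-02 -1.70747064e+02]
```

View pics/w4.png

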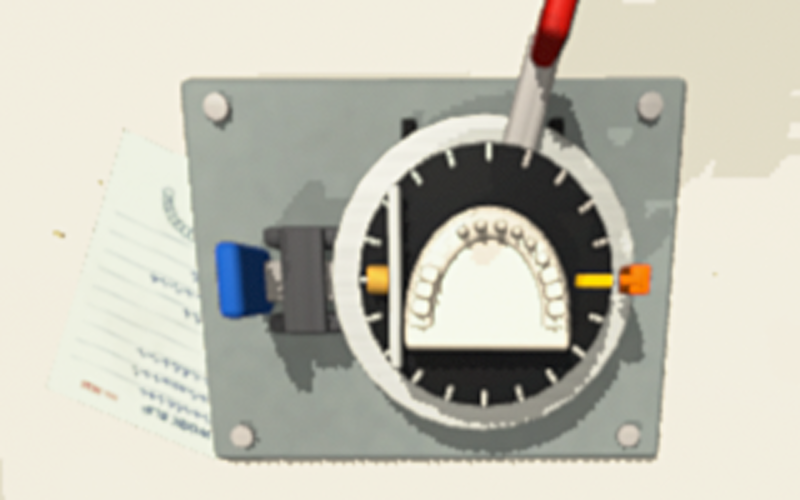

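The handle's outer top edge is now at (217,243) to (222,316), closer to its block. The mark still points at the pointer, at (595,281) and (633,279). I'll work out the bolt travel.

Run:
```python
import pickle
from h import *
def rel(n,a,b,p):
    w=pickle.load(open(n,"rb"));f=lambda u,v,z:atz(w,80+(u+.5)/2.5-.5,(v+.5)/2.5-.5,z)
    m=(f(*a,.08)+f(*b,.08))/2;d=(f(*p,.066)-m)[:2];return np.linalg.norm(d)
a=rel("w3.pkl",(181,245),(187,313),(600,277));b=rel("w4.pkl",(217,243),(222,316),(620,279));print(a,b,a-b)
```

```text
0.19631228427664957 0.18316368290881682 0.013148601367832746
```

```bash
python3 -c "
from plant import r
print(r.close_job())"
```

```text
the job is handed in; nothing more can be done
None
```

The job is handed in: four full clicks brought the yellow mark to the orange pointer, the lever sprang back, and the bolt went onto its stop at about 10 N (about 13 mm travel by camera), with at most about 15 N on the paddle; the verdict was not returned.

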